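Close up a carton column with the jig's cam-locked stop leg

ROBOT

A 7-joint arm with a two-finger parallel gripper is mounted at the origin on a cart in front of the work surface, level with it; the furniture and walls round the work are solid. World frame = base frame: x ahead of the robot, y to its left, z up, the work surface at z = 0. Lengths are in m, angles in rad, forces in N, time in s.
With the tool pointing down it reaches from about 0.425 to 0.95 m from the base axis. Payload 4.7 kg.
Tool frame: the origin (TCP) lies on the centre line of the jaws, within the pads' length; the fingertips stand 22 mm ahead of it and the grasp point (between the pads) lies 3 mm ahead of it; z points along the fingers, y is the line along which they close (so a half turn about z gives the same grasp; the last joint's range is limited). The gripper opens to 85 mm and grips with 20 to 120 N. Pads are 22 mm wide; open, the fingers measure 114 mm over their backs; the gripper's body (76 mm by 85 mm) begins 54 mm behind the grasp point. The pads swing forward as they close: fully open they stand 13 mm farther back than shut.
Start: joints at [-0.029, 0.469, -0.049, 1.532, 0.024, 1.141, -0.082], TCP at [0.675, 0, 0.253] pointing down, gripper open.
Joint ranges: [-2.59, 2.59], [-0.33, 1.99], [-1.39, 1.29], [0.1, 2.45], [-1.04, 4.18], [0.21, 1.99], [-2.66, 2.66]. Speed limits (rad/s): [2.57, 2.57, 3.14, 3.14, 3.14, 3.14, 3.14].

INTERFACE

Orientations are given as [roll, pitch, yaw] about the fixed x, y, z axes, in that order (R = Rz(yaw) Ry(pitch) Rx(roll)).
In Python, from bench import env gives the robot as it stands.
- The arm moves only by the tool jog_arm, called after "Request:" as a command line: name --argument value ..., lists and objects as JSON in quotes. Schema: {"type":"object","properties":{"segments":{"type":"array","items":{"type":"array","items":{"type":"array","items":{"type":"number"},"minItems":6,"maxItems":6},"minItems":1,"maxItems":5},"minItems":1,"maxItems":1},"finger_gap":{"type":"number"},"only":{"type":"string"},"quiet":{"type":"boolean"},"lines":{"type":"string"}},"required":["segments"],"additionalProperties":false}. segments is a list that holds a single list of rows (three levels of brackets), with 1 to 5 rows, each of 6 numbers: dx, dy, dz in m, then a rotation vector rx, ry, rz in rad; each row shifts and turns the commanded pose from where the row before left it, along the tool's axes as they then stand; what a row does not reach is not made up. A row lasts 1/10 s, in which the tool goes at most 0.05 m and 0.15 rad, less where a joint would pass 70% of its speed; a pose out of reach is approached as far as the arm can. finger_gap is the opening from 0.0 (shut) to 1.0 (fully open), set as the call begins (left out keeps the last). The fingers move at their own pace and stop on an object; the grip force is fixed at half the most. Time passes only in rows, so rows that do not move let the fingers close. The tool returns the time, the measured TCP pose, the force, the opening and the grip force at its end. only (a regular expression) keeps the lines of the reply that match it, lines (a string "A,B") keeps lines A to B, and quiet returns only ok. Input that does not fit is refused with a message, and nothing moves.
- env.observe(): the state, without advancing time (a new reading comes with each control period).
- env.capture(name): name is "scene" or "side" or "wrist"; returns the picture (480x640x3 uint8, red, green, blue); there is no depth.
- env.camera_params(name): a dict with "camera_matrix" (3x3 intrinsics, pixels), "view" (4x4, takes a point from world to camera coordinates). Camera axes: x right, y down, z forward; pixel columns grow to the right and rows downward; lengths in m; the calibration is good to about 2 mm. A picture is of the moment at which its call begins: read the wrist's pose just before it. camera_params takes no time and is no camera call; for the wrist camera it gives the pose at the moment of the call.
- env.job_done(): hands the job in; it is judged then, once.
The state is a dict: "clock": time; "joint_pos": joint angles; "qvel": joint speeds; "joint_efforts": joint torques, N m; "position": TCP position; "tool_rot": TCP orientation; "wrist_force": force on the tool from outside, world axes, zero at the start; "torque": the same for the moment, N m; "gripper_width": opening from 0.0 (shut) to 1.0 (fully open); "gripper_force": force on a finger pad.
Only numpy, scipy, OpenCV 4.12 (cv2) and the standard library are available. Lean on these libraries where they do the work, as an engineer would, in place of code of your own. Each camera call takes 0.05 s, during which the arm holds its last target. There are 200 camera calls.

TASK

Stack the loose carton squarely on top of the two-carton column on the jig and let it go. Then take the sliding leg by its cam lever, with the lever still open slide the leg towards the column until its pointer stands at the length mark, and swing the lever fully closed without letting the leg leave the mark. Finish while still gripping the lever and holding the leg at the mark, since a spring draws it back; leave the column standing square and the other things alone.

Things in the scene. Friction and masses are not known exactly. Their poses are not given: they have to be found in the camera images.
- jig: Stacking jig, fixed to the worktop: plywood board, 200 mm (its x) by 360 mm (its y), 12 mm thick. Origin: centre of its underside, z up. A rail along its y (at x = 0, top 30 mm above the worktop) carries the sliding leg; the carton column stands at its -y end, before a low end stop (28 mm high). A steel scale lies on the -x side of the rail.
- stop_leg: Sliding leg on the rail: grey carriage 50x64 mm (top 48 mm above the worktop), flat bar, upright stop pad (70 mm wide, top 107 mm high, face 130 mm from the lever pivot on the -y side). Axes as the jig's; origin under the pivot at worktop level. Slides 100 mm to the jig's -y, to the column. A spring draws it back home (70 N/m from home, friction 1.5 N); let go, it slides back.
- leg_pointer (a point): Tip of the leg's dark pointer, a 6 mm wide finger that sticks out towards the jig's -x, 60 mm from the pivot on the column side, 35 mm above the worktop. Axes as the jig's.
- length_mark (a point): The length mark: top of the upright ridge (3 mm thick) of a dark steel clip on the scale, 35 mm above the worktop; its place along the scale differs each time. Axes as the jig's. The leg is at its mark when leg_pointer and this point have the same y in the jig's frame. The stop pad then stands about 12 mm short of the column.
- lever_pivot (a point): Point on the vertical pivot axis of the cam lever, fixed to the leg, 76 mm above the worktop. Axes as the jig's.
- lever_grip (a point): Grip point of the cam lever, on its centre line 38 mm from the pivot axis, 76 mm above the worktop. Its x axis points from pivot to lever tip, z up. The lever is a black upright blade 12 mm thick, from 59 to 89 mm above the worktop, tip 64 mm from the pivot axis. Gripped across its thickness, it takes the leg along with it.
- cam_lever (a joint): Angle of the cam lever about its vertical pivot, rad, counterclockwise from above: 0 wide open (it trails back from the column, 105 degrees from the jig's x axis), 1.31 closed at its stop (square to the leg, along the jig's -x). Starts at 0 to 0.25. Stiff: 0.12 N m. Closed, it does not by itself hold the leg against the spring.
- carton_loose: Alone on the worktop, left of the jig: a carton, 42 mm high, 52 mm wide, 130 mm long, closed and rigid, lying on its wide side. Origin: centre of one 42x52 mm end face, 21 mm above what it lies on; its z axis runs along its length, its y axis across the 52 mm width, both level. Mass about 0.12 kg, to be gripped across the 52 mm.
- carton_loose_mid (a point): Centre of the loose carton. Axes as the carton's.
- carton_second: Upper one of the two cartons that already form the column on the jig, same size and kind of axes as carton_loose; its upper face is 96 mm above the worktop. Loose, 0.2 kg.
- carton_second_mid (a point): Centre of the second carton, 75 mm above the worktop.
- carton_low_mid (a point): Centre of the lowest carton of the column (same size, loose, 0.25 kg), 33 mm above the worktop.
- solenoid_valve: Bystander, to be left alone: black and brass solenoid valve behind and left of the jig, 46x48x58 mm. Origin: centre of its underside.
- pump: Bystander, to be left alone: small vibration pump behind and right of the jig, 44x127x56 mm. Origin: centre of its underside.
- tape_roll: Bystander, to be left alone: roll of black tape at the front edge, left of the jig, 58x56x19 mm. Origin: centre of its underside.
- espresso_cup: Bystander, to be left alone: cup right of the jig, 62x83x50 mm. Origin: centre of its underside.
- hex_key_5: Bystander, to be left alone: steel hex key lying flat right of the jig, 34x92x5 mm. Origin: centre of its underside.

How it is judged:
On the way, in this order (a step that is already met when the one before it is completed fails the run):
1. the loose carton lies squarely on the column, released and at rest (horizontal distance between carton_loose_mid and carton_second_mid below 0.012 m and horizontal distance between carton_second_mid and carton_low_mid below 0.012 m and angle between the z axis of carton_loose and the z axis of carton_second, either way round below 0.15 rad and height (world z) of carton_loose_mid between 0.112 and 0.121 m and contact force between the fingers and carton_loose below 0.3 N and linear speed of carton_loose below 0.03 m/s), for 0.2 s.
2. the leg is held at the length mark with the lever still open (y of leg_pointer in the frame of length_mark between -0.005 and 0.005 m and value of joint cam_lever below 0.6 rad and contact force between the fingers and stop_leg above 1 N), for 0.2 s.
At the end, for the whole second after the job is handed in: Three cartons stacked (each centre within 12 mm of the one below, the top one in line within 0.15 rad, flat, at rest, not touched); leg pointer within 5 mm of the length mark along the rail; cam lever at 1.2 rad or more; fingers still holding leg or lever (over 1 N), leg at rest (all of step 1 and y of leg_pointer in the frame of length_mark between -0.005 and 0.005 m and value of joint cam_lever above 1.2 rad and contact force between the fingers and stop_leg above 1 N and linear speed of stop_leg below 0.02 m/s); the arm keeps its last pose, push and grip.
It fails at once if the lever is swung past 0.8 rad while the leg is more than 15 mm from the length mark (value of joint cam_lever above 0.8 rad and (y of leg_pointer in the frame of length_mark above 0.015 m or y of leg_pointer in the frame of length_mark below -0.015 m)).
It fails at once if a bystander pushed more than 30 mm from its place (distance of any of solenoid_valve, pump, tape_roll, espresso_cup, hex_key_5 from where it was at the start of the episode above 0.03 m).
It also fails if it takes over 51 s, if anything falls off the work surface, if the arm or the gripper's body presses on something with over 40 N, if the wrist force passes 120 N, or if a joint passes its speed limit or range.

## Working session

There is one attempt and no reset: what is moved stays moved. The work goes in short steps, Python scripts to look and compute and a tool call to move; the robot and the scene stay as the last step left them, time stands still between calls to the robot, and variables do not carry over. Pictures are saved under pics/ and viewed, at most 10 in all, crops included, and the job is handed in when it is done.

```bash
ls; mkdir -p pics
```

Run:
```python
from bench import env
import cv2, numpy as np, json
for n in ["scene","side"]:
    cv2.imwrite(f"pics/{n}0.png", env.capture(n)[:,:,::-1])
    p=env.camera_params(n); print(n,np.round(p["camera_matrix"],1).tolist(),np.round(p["view"],3).tolist())
o=env.observe(); print(o["clock"],o["position"],o["tool_rot"],o["wrist_force"])
```

```text
bench.py
pics
scene [[464.1, 0.0, 322.9], [0.0, 464.1, 237.7], [0.0, 0.0, 1.0]] [[-0.9, -0.436, 0.011, 0.463], [-0.289, 0.577, -0.764, 0.2], [0.327, -0.69, -0.645, 0.995], [0.0, 0.0, 0.0, 1.0]]
side [[565.6, 0.0, 326.5], [0.0, 565.6, 239.7], [0.0, 0.0, 1.0]] [[0.995, -0.094, -0.023, -0.517], [-0.056, -0.369, -0.928, 0.1], [0.079, 0.925, -0.372, 1.592], [0.0, 0.0, 0.0, 1.0]]
0.1 [6.74511650e-01 2.31793679e-05 2.52370091e-01] [-3.13984159e+00  6.24086468e-05  1.57084348e+00] [-1.00572595  0.15699135 -0.13677795]
```

View pics/scene0.png

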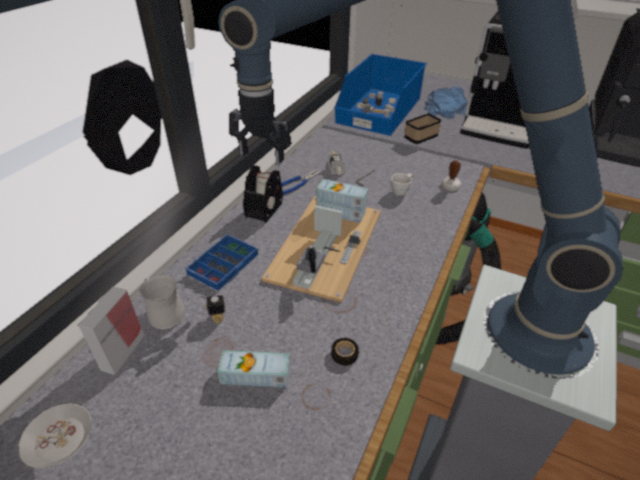

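View pics/side0.png

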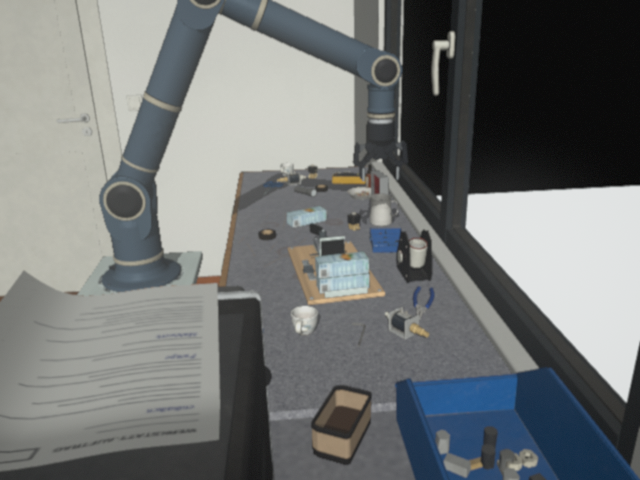

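The scene view shows the loose carton at about (255,368), the jig board at (325,250), the column at (342,198), and the black lever at (312,260). The side view shows the column at (343,273). I'll get rough positions first and then use the wrist camera.

Create h.py:
```python
from bench import env
import cv2, numpy as np
from scipy.spatial.transform import Rotation as R
def ray(p,uv,z):
    K=np.array(p["camera_matrix"]);V=np.array(p["view"]);Rm=V[:3,:3];c=-Rm.T@V[:3,3]
    d=Rm.T@np.linalg.solve(K,[uv[0],uv[1],1]);return c+d*(z-c[2])/d[2]
def proj(p,X):
    q=np.array(p["view"])@np.append(X,1);q=np.array(p["camera_matrix"])@q[:3];return q[:2]/q[2]
def wrist(name):
    p=env.camera_params("wrist");im=env.capture("wrist")[:,:,::-1].copy()
    cv2.imwrite(f"pics/{name}.png",im);np.save(f"pics/{name}.npy",dict(p=p),allow_pickle=True);return p,im
def load(name):
    return np.load(f"pics/{name}.npy",allow_pickle=True).item()["p"],cv2.imread(f"pics/{name}.png")
def tool():
    o=env.observe();return o,np.array(o["position"]),R.from_euler("xyz",o["tool_rot"])
```

Run:
```python
from h import *
p=env.camera_params("scene")
for n,uv,z in [("loose L",(222,353),.042),("loose R",(289,353),.042),("R bot",(287,386),0),("col",(342,187),.096),("lever",(312,252),.089),("jigA",(264,281),.012),("jigB",(341,301),.012),("jigC",(381,210),.012),("tape",(345,350),.02),("valve",(216,310),.03)]:
    print(n,ray(p,uv,z).round(3))
w=env.camera_params("wrist");print(np.round(w["view"],3).tolist(),w["camera_matrix"])
```

```text
loose L [0.551 0.37  0.042]
loose R [0.436 0.313 0.042]
R bot [0.419 0.355 0.   ]
col [ 0.546 -0.18   0.096]
lever [0.504 0.08  0.089]
jigA [0.598 0.144 0.012]
jigB [0.411 0.121 0.012]
jigC [ 0.45  -0.239  0.012]
tape [0.348 0.243 0.02 ]
valve [0.634 0.278 0.03 ]
[[1.0, -0.0, -0.002, -0.674], [0.0, -0.953, 0.304, -0.041], [-0.002, -0.304, -0.953, 0.38], [0.0, 0.0, 0.0, 1.0]] [[432.84537658   0.         310.00885682]
 [  0.         432.84537658 228.11243277]
 [  0.           0.           1.        ]]
```

Request:
jog_arm --segments '[[[0.012, -0.045, -0.012, 0, 0, 0], [0.012, -0.045, -0.012, 0, 0, 0], [0.012, -0.045, -0.012, 0, 0, 0], [0.012, -0.04, -0.012, 0, 0, 0], [0, 0, 0, 0, 0, 0]]]' --finger_gap 1.0

```text
clock: 0.6
position: [0.4962, 0.0501, 0.3029]
tool_rot: [3.141, -0.001, 1.575]
wrist_force: [0.4, -0.3, 1.0]
gripper_width: 0.999
gripper_force: 0.0
```

Run:
```python
from h import *
p,im=wrist("w1"); print(tool()[1])
```

```text
[0.4984682  0.04897084 0.30237057]
```

View pics/w1.png

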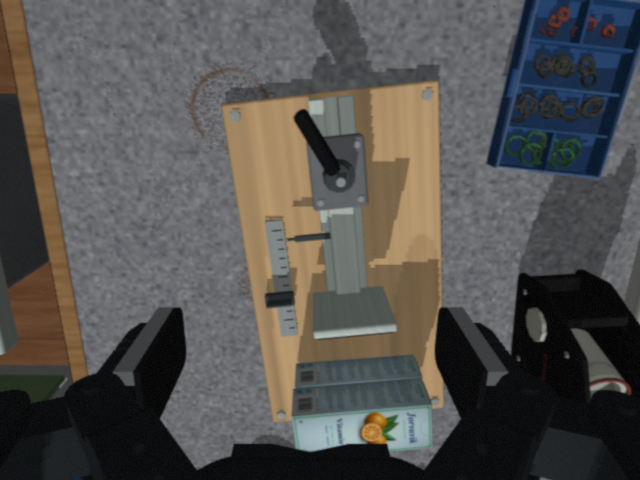

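The wrist view shows the board corners at about (224,104), (438,83), (443,408) and (274,421). The pivot is at (340,178), the lever tip at (302,115), the pointer tip at (289,240) and the clip at (280,299). The column's top face runs from (294,418) to (430,404).

Run:
```python
from h import *
p,im=load("w1")
for n,uv,z in [("c1",(224,104),.012),("c2",(438,83),.012),("c3",(443,408),.012),("c4",(274,421),.012),("pivot",(340,178),.089),("tip",(302,115),.089),("ptr",(289,240),.035),("clipL",(266,299),.035),("clipR",(293,298),.035),("topA",(294,418),.096),("topB",(428,403),.096),("topC",(433,447),.096)]:
    print(n,ray(p,uv,z).round(4))
a,b,c,d=[ray(p,uv,.012) for uv in [(224,104),(438,83),(443,408),(274,421)]]
print("sizes",np.linalg.norm(a-b),np.linalg.norm(b-c),np.linalg.norm(d-a),np.linalg.norm(c-d))
cv2.imwrite("pics/w1c.png",np.hstack([cv2.resize(im[60:340,215:395],None,fx=2.1,fy=2.1,interpolation=2), cv2.resize(im[340:480,270:450],None,fx=2.1,fy=4.2,interpolation=2)]))
```

```text
c1 [0.4173 0.1143 0.012 ]
c2 [0.6113 0.1333 0.012 ]
c3 [ 0.6502 -0.2209  0.012 ]
c4 [ 0.4555 -0.2398  0.012 ]
pivot [0.5196 0.0612 0.089 ]
tip [0.4899 0.1089 0.089 ]
ptr [ 0.4765 -0.0091  0.035 ]
clipL [ 0.453  -0.0712  0.035 ]
clipR [ 0.4798 -0.07    0.035 ]
topA [ 0.4822 -0.1616  0.096 ]
topB [ 0.6045 -0.1445  0.096 ]
topC [ 0.6135 -0.1946  0.096 ]
sizes 0.19489020481682512 0.35630892042473417 0.3561949801134444 0.1956008626656853
```

View pics/w1c.png

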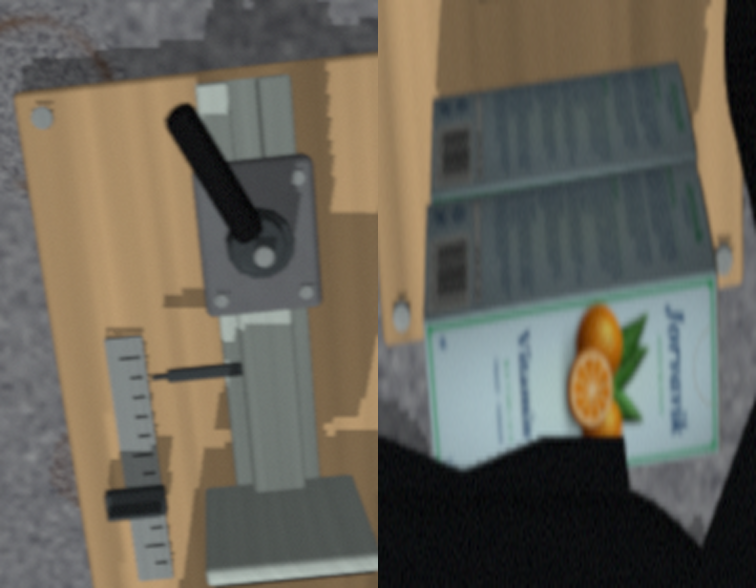

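The board measures 196×356 mm against 200×360, so the calibration holds. The jig yaw is about 0.105. Next I'll go to the loose carton, near (0.48, 0.365) with its axis at about 26°.

Request:
jog_arm --segments '[[[0.0425, -0.0075, 0.0115, 0, 0, 0], [0.0425, -0.0075, 0.0115, 0, 0, 0], [0.0425, -0.0075, 0.0115, 0, 0, 0], [0.0425, -0.0075, 0.0115, 0, 0, 0], [0.0425, -0.0075, 0.0115, 0, 0, 0]]]' --quiet true

```text
ok
```

Request:
jog_arm --segments '[[[0.0425, -0.0075, 0.0115, 0, 0, 0.12], [0.0425, -0.0075, 0.0115, 0, 0, 0.12], [0, 0, 0, 0, 0, 0.14], [0, 0, 0, 0, 0, 0.14], [0, 0, 0, 0, 0, 0.14]]]' --quiet true

```text
ok
```

Request:
jog_arm --segments '[[[0, 0, 0, 0, 0, 0.14], [0, 0, 0, 0, 0, 0.14], [0, 0, 0, 0, 0, 0.14], [0, 0, 0, 0, 0, 0], [0, 0, 0, 0, 0, 0]]]'

```text
clock: 2.15
position: [0.4532, 0.3461, 0.2201]
tool_rot: [3.141, 0.001, 0.493]
wrist_force: [0.9, 0.4, 0.4]
gripper_width: 0.997
gripper_force: 0.0
```

Run:
```python
from h import *
p,im=wrist("w2")
```

```text
(no output)
```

View pics/w2.png

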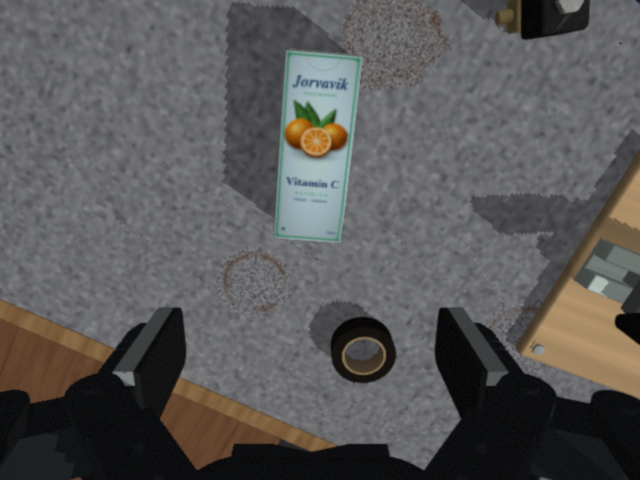

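The carton's top face is fully visible, with corners at about (288,51), (362,57), (341,242) and (276,238). The tape is at (363,350), clear of it.

Run:
```python
from h import *
p,im=load("w2")
hsv=cv2.cvtColor(im,cv2.COLOR_BGR2HSV)
m=cv2.inRange(hsv[:290],(70,15,110),(110,255,255));m=cv2.morphologyEx(m,cv2.MORPH_CLOSE,np.ones((15,15)))
m=cv2.morphologyEx(m,cv2.MORPH_OPEN,np.ones((9,9)))
c=max(cv2.findContours(m,0,2)[0],key=cv2.contourArea)
ap=cv2.approxPolyDP(c,8,True)[:,0];print(ap.tolist())
for q in [[(288,51),(362,57),(341,242),(276,238)],ap]:
    P=np.array([ray(p,u,.042)[:2] for u in q]);print(P.round(4).tolist(),"ctr",P.mean(0).round(4),"sides",np.linalg.norm(P-np.roll(P,-1,0),axis=1).round(4))
P=np.array([ray(p,u,.042) for u in c[:,0].astype(float)])[:,:2].astype(np.float32)
(ctr,sz,a)=cv2.minAreaRect(P*1000);print(ctr,sz,a)
o,t,r=tool();print(t,r.as_matrix().round(3).tolist())
axang=np.arctan2(*( (P[np.argmax(P[:,0])]*0+0) )[::-1]) if 0 else 0
```

```text
[[280, 145], [273, 237], [341, 242], [351, 147], [308, 157]]
[[0.5359, 0.4051], [0.5552, 0.3616], [0.439, 0.3113], [0.4192, 0.3546]] ctr [0.4873 0.3582] sides [0.0477 0.1267 0.0476 0.1271]
[[0.4804, 0.3826], [0.4188, 0.3569], [0.439, 0.3113], [0.5021, 0.3392], [0.4822, 0.3619]] ctr [0.4645 0.3504] sides [0.0667 0.0498 0.0691 0.0302 0.0208]
(460.2176818847656, 347.40509033203125) (70.91520690917969, 50.44560241699219) 22.83551597595215
[0.45310438 0.34613402 0.22024558] [[0.881, 0.473, -0.0], [0.473, -0.881, -0.0], [-0.001, 0.0, -1.0]]
```

Request:
jog_arm --segments '[[[0, 0, 0, 0, 0, 0.085], [0.036, 0.0025, 0.02, 0, 0, 0], [0, 0, 0.04, 0, 0, 0], [0, 0, 0.04, 0, 0, 0], [0, 0, 0.03, 0, 0, 0]]]' --quiet true

```text
ok
```

Request:
jog_arm --segments '[[[0, 0, 0.03, 0, 0, 0], [0, 0, 0.025, 0, 0, 0], [0, 0, 0, 0, 0, 0], [0, 0, 0, 0, 0, 0]]]'

```text
clock: 3.1
position: [0.4871, 0.3581, 0.0358]
tool_rot: [-3.142, 0.0, 0.407]
wrist_force: [-0.0, -0.0, 0.5]
gripper_width: 1.0
gripper_force: 0.0
```

Run:
```python
from h import *
p,im=wrist("w3")
m=load("w1")
```

```text
(no output)
```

Position and orientation match, so I'll close.

Request:
jog_arm --segments '[[[0, 0, 0.002, 0, 0, 0], [0, 0, 0, 0, 0, 0], [0, 0, 0, 0, 0, 0], [0, 0, 0, 0, 0, 0], [0, 0, 0, 0, 0, 0]]]' --finger_gap 0.0

```text
clock: 3.65
position: [0.4875, 0.3588, 0.0353]
tool_rot: [-3.141, -0.002, 0.406]
wrist_force: [-0.6, 0.1, 7.4]
gripper_width: 0.6
gripper_force: 64.7
```

Request:
jog_arm --segments '[[[0, 0, 0, 0, 0, 0], [0, 0, 0, 0, 0, 0], [0, 0, 0, 0, 0, 0], [0, 0, 0, 0, 0, 0], [0, 0, 0, 0, 0, 0]]]'

```text
clock: 4.15
position: [0.4874, 0.3588, 0.0353]
tool_rot: [-3.141, -0.002, 0.406]
wrist_force: [-0.7, -1.1, 6.4]
gripper_width: 0.601
gripper_force: 64.7
```

Run:
```python
from h import *
p,im=load("w1")
A,B,C,D=[ray(p,u,.096)[:2] for u in [(293.3,416.7),(431,406.7),(431.4,447.6),(298,449.5)]]
print(A,B,C,D,"len",np.linalg.norm(A-B),"wid",np.linalg.norm(B-C),"yaw",np.arctan2(*(B-A)[::-1]))
for y in (np.arctan2(*(B-A)[::-1]),.105):
    n=np.array([np.sin(y),-np.cos(y)]);print((A+B)/2+n*.026)
a,b=[ray(p,u,.054)[:2] for u in [(270+52/2.1,340+205/4.2),(270+316/2.1,340+160/4.2)]]
print("low",a,b,np.linalg.norm(a-b),np.arctan2(*(b-a)[::-1]),(a+b)/2)
# side camera front-top edge check
p=env.camera_params("side");print(proj(p,[.546,-.18,.096]))
ps=env.camera_params("scene");
for q in [(.6125,-.1467,.096),(.483,-.16,.096)]: print("scene",proj(ps,q),"side",proj(p,q))
s=cv2.imread("pics/scene0.png")[160:240,290:400];t=cv2.imread("pics/side0.png")[225:305,290:400]
cv2.imwrite("pics/ss.png",np.vstack([cv2.resize(x,None,fx=3.6,fy=3.6,interpolation=2) for x in(s,t)]))
```

```text
[ 0.48161397 -0.16018597] [ 0.60755697 -0.14860278] [ 0.61208869 -0.19535289] [ 0.48578258 -0.19804954] len 0.12647453446611023 wid 0.04696924493023546 yaw 0.09171367312090006
[ 0.54696668 -0.1802851 ]
[ 0.54731046 -0.18025118]
low [ 0.48156216 -0.16242224] [ 0.60822155 -0.14912765] 0.12735520193182218 0.1045804391920943 [ 0.54489186 -0.15577495]
[342.53690232 258.22946378]
scene [314.25377661 186.88538051] side [366.42861583 251.60821144]
scene [361.25877907 196.9740314 ] side [317.12273494 256.55820598]
```

View pics/ss.png

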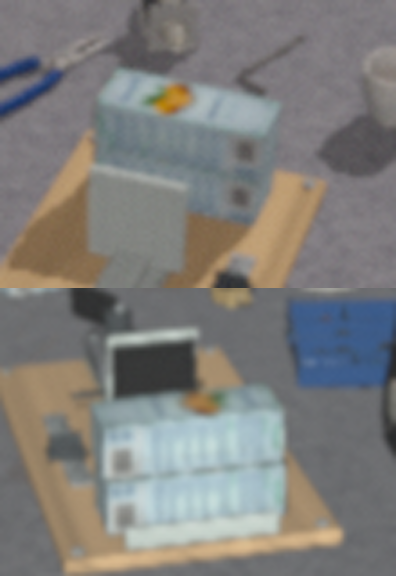

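Request:
jog_arm --segments '[[[0, 0, -0.03, 0, 0, 0], [0, 0, -0.045, 0, 0, 0], [0, 0, -0.045, 0, 0, 0], [0, 0, -0.045, 0, 0, 0], [0, 0, 0, 0, 0, 0]]]'

```text
clock: 4.65
position: [0.4897, 0.3604, 0.2059]
tool_rot: [-3.138, -0.013, 0.406]
wrist_force: [1.9, 0.4, -0.6]
gripper_width: 0.598
gripper_force: 63.9
```

The side view agrees to about 2 mm and the scene view roughly. The column centre is near (0.5465, −0.1805) at yaw 0.10. I'll carry the carton over.

Request:
jog_arm --segments '[[[0, 0, 0, 0, 0, 0.1], [0, 0, 0, 0, 0, 0.1], [0, 0, 0, 0, 0, 0.105], [0, 0.03, 0, 0, 0, 0], [0, 0.042, 0, 0, 0, 0]]]' --quiet true

```text
ok
```

Request:
jog_arm --segments '[[[0, 0.042, 0, 0, 0, 0], [0, 0.042, 0, 0, 0, 0], [0, 0.042, 0, 0, 0, 0], [0, 0.042, 0, 0, 0, 0], [0, 0.042, 0, 0, 0, 0]]]' --quiet true

```text
ok
```

Request:
jog_arm --segments '[[[0, 0.042, 0, 0, 0, 0], [0, 0.042, 0, 0, 0, 0], [0, 0.042, 0, 0, 0, 0], [0, 0.042, 0, 0, 0, 0], [0, 0.042, 0, 0, 0, 0]]]' --quiet true

```text
ok
```

Request:
jog_arm --segments '[[[0.002, 0.03, 0, 0, 0, 0], [0, 0.02, 0, 0, 0, 0], [0, 0, 0, 0, 0, 0], [0, 0, 0, 0, 0, 0], [0, 0, 0, 0, 0, 0]]]'

```text
clock: 6.65
position: [0.543, -0.1791, 0.1983]
tool_rot: [-3.14, 0.001, 0.103]
wrist_force: [0.9, 1.1, -2.2]
gripper_width: 0.604
gripper_force: 63.7
```

Run:
```python
from h import *
o,t,r=tool();d=r.inv().apply(np.array([.5465,-.1805,.150])-t);print(t,o["tool_rot"],d.round(4))
```

```text
[ 0.54303766 -0.17908047  0.1982716 ] [-3.14020776e+00  8.84250307e-04  1.03133863e-01] [0.0033 0.0018 0.0483]
```

Request:
jog_arm --segments '[[[0.0033, 0.0018, 0.02, 0, 0, 0], [0, 0, 0.02, 0, 0, 0], [0, 0, 0.013, 0, 0, 0], [0, 0, 0, 0, 0, 0], [0, 0, 0, 0, 0, 0]]]'

```text
clock: 7.15
position: [0.547, -0.1819, 0.146]
tool_rot: [-3.141, -0.0, 0.102]
wrist_force: [0.2, 0.1, -1.6]
gripper_width: 0.6
gripper_force: 63.7
```

Run:
```python
from h import *
ims=[]
for n,(u,v) in dict(side=(343,260),scene=(340,195)).items():
    im=env.capture(n)[:,:,::-1];cv2.imwrite(f"pics/{n}1.png",im)
    ims.append(cv2.resize(im[v-40:v+40,u-55:u+55],None,fx=3.6,fy=3.6,interpolation=2))
p,im=wrist("w4");ims.append(cv2.resize(im,(396,297)))
cv2.imwrite("pics/ss1.png",np.hstack([np.vstack(ims[:2]),np.vstack([ims[2],0*ims[0][:576-297]])]))
```

```text
(no output)
```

View pics/ss1.png

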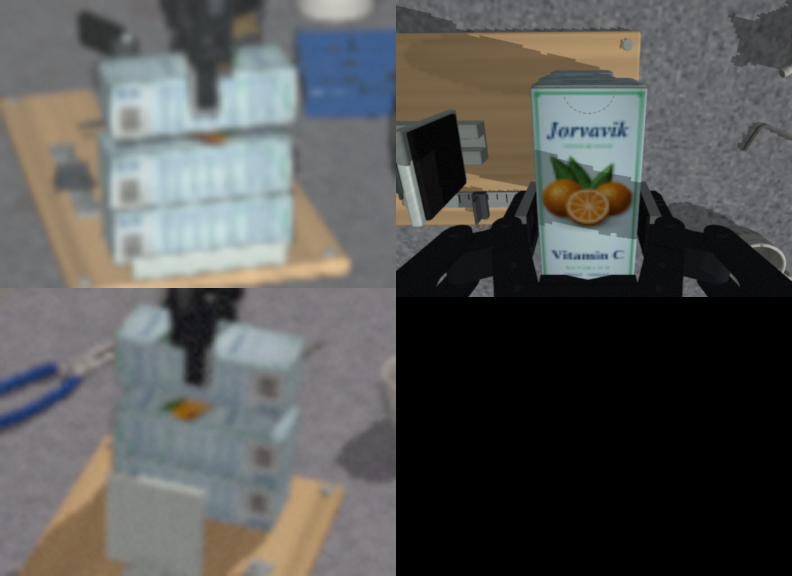

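The held carton lines up with the column in all three views: edges are symmetric to within 1 px in the side view and centred at about 590 in the wrist view. I'll lower it.

Request:
jog_arm --segments '[[[0, 0, 0.008, 0, 0, 0], [0, 0, 0.004, 0, 0, 0], [0, 0, 0.003, 0, 0, 0], [0, 0, 0, 0, 0, 0], [0, 0, 0, 0, 0, 0]]]'

```text
clock: 7.8
position: [0.5464, -0.1824, 0.1321]
tool_rot: [-3.141, 0.0, 0.101]
wrist_force: [-4.4, 2.4, 9.9]
gripper_width: 0.604
gripper_force: 65.0
```

Request:
jog_arm --segments '[[[0, 0, 0, 0, 0, 0], [0, 0, 0, 0, 0, 0], [0, 0, 0, 0, 0, 0], [0, 0, 0, 0, 0, 0], [0, 0, 0, 0, 0, 0]]]' --finger_gap 1.0

```text
clock: 8.3
position: [0.5467, -0.1825, 0.1306]
tool_rot: [-3.142, 0.0, 0.101]
wrist_force: [0.2, -0.4, -0.1]
gripper_width: 1.001
gripper_force: 0.0
```

Request:
jog_arm --segments '[[[0, 0, -0.02, 0, 0, 0], [0, 0, -0.03, 0, 0, 0], [0, 0, -0.04, 0, 0, 0], [0, 0, -0.04, 0, 0, 0], [0, 0, -0.02, 0, 0, 0]]]'

```text
clock: 8.8
position: [0.5479, -0.1831, 0.2846]
tool_rot: [3.14, -0.005, 0.101]
wrist_force: [1.3, 0.7, -0.5]
gripper_width: 1.001
gripper_force: 0.0
```

Request:
jog_arm --segments '[[[-0.019, -0.025, 0.02, 0, 0, 0], [-0.019, -0.025, 0.02, 0, 0, 0], [-0.019, -0.024, 0.02, 0, 0, 0], [0, 0, 0, 0, 0, -0.145], [0, 0, 0, 0, 0, -0.145]]]' --quiet true

```text
ok
```

Request:
jog_arm --segments '[[[0, 0, 0, 0, 0, -0.145], [0, 0, 0, 0, 0, -0.145], [0, 0, 0, 0, 0, -0.145], [0, 0, 0, 0, 0, -0.145], [0, 0, 0, 0, 0, -0.145]]]' --quiet true

```text
ok
```

Request:
jog_arm --segments '[[[0, 0, 0, 0, 0, -0.145], [0, 0, 0, 0, 0, -0.145], [0, 0, 0, 0, 0, -0.145], [0, 0, 0, 0, 0, -0.12], [0, 0, 0, 0, 0, 0]]]'

```text
clock: 10.3
position: [0.4825, -0.1147, 0.2208]
tool_rot: [3.142, -0.0, 1.67]
wrist_force: [-0.2, 0.1, 0.5]
gripper_width: 1.001
gripper_force: 0.0
```

Run:
```python
from h import *
p,im=wrist("w5");print(proj(p,[.4765,-.009,.035]),proj(p,[.467,-.07,.035]))
cv2.imwrite("pics/w5c.png",np.hstack([cv2.resize(im,(400,300)),cv2.resize(im[:225,180:480],(400,300))]))
```

```text
[317.36613275  43.09883918] [294.6301439  136.07373204]
```

View pics/w5.png

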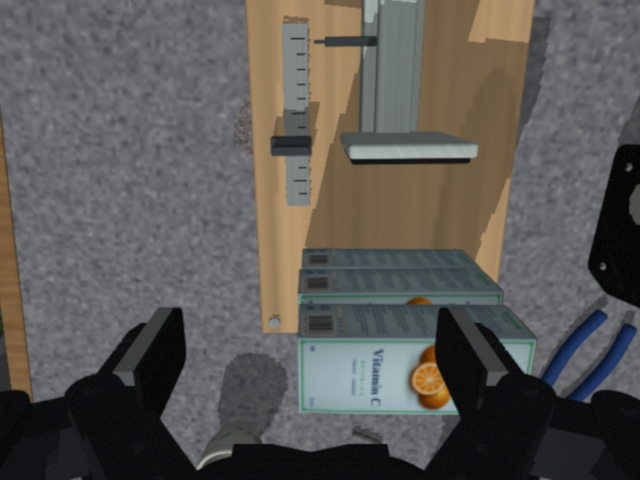

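The wrist view shows the three-carton stack. The third carton sits slightly to −y: a strip of the second's top shows at v≈293–304. The pointer tip is at (316,42) and the clip ridge at about (291,137–155). Measuring these now.

Run:
```python
from h import *
p,im=load("w5")
J=R.from_euler("z",.105).as_matrix()[:2,:2]; c=np.array([.5336,-.0533])
f=lambda uv,z:(J.T@(ray(p,uv,z)[:2]-c)).round(4)
for n,uv,z in [("low/2nd L .054",(301,271),.054),("2nd top L",(300,293),.096),("2nd top R",(502,293),.096),("3rd bot L",(300,305),.096),("3rd top L",(299,340),.138),("3rd top R",(536,342),.138),("3rd backL",(300,412),.138),("ptr",(316,42),.035),("clip top edge",(291,137),.035),("clip mid",(291,146),.035),("clip low",(291,154),.035),("pad T",(410,160),.107),("boardL",(247,5),.012),("bl2",(262,330),.012)]: print(n,f(uv,z))
g=cv2.cvtColor(im,cv2.COLOR_BGR2GRAY)
print("clip col",[(v,int(g[v,280:302].mean())) for v in range(130,160)])
print("ptr",[(v,int(g[v,318:328].mean())) for v in range(32,52)])
print("ptr2",[(u,int(g[40:44,u].mean())) for u in range(308,324)])
print("col 350",[(v,int(g[v,345:360].mean())) for v in range(262,312)])
cv2.imwrite("pics/z.png",cv2.resize(im[10:170,260:420],None,fx=3.7,fy=3.7,interpolation=2))
```

```text
low/2nd L .054 [-0.0643 -0.1032]
2nd top L [-0.064 -0.1  ]
2nd top R [ 0.0622 -0.1007]
3rd bot L [-0.0641 -0.1083]
3rd top L [-0.0637 -0.1072]
3rd top R [ 0.0638 -0.1091]
3rd backL [-0.0638 -0.1541]
ptr [-0.053   0.0507]
clip top edge [-0.0705 -0.0102]
clip mid [-0.0706 -0.0164]
clip low [-0.0707 -0.022 ]
pad T [-0.0032 -0.0156]
boardL [-0.1     0.0767]
bl2 [-0.0997 -0.1763]
clip col [(130, 94), (131, 94), (132, 94), (133, 94), (134, 93), (135, 80), (136, 51), (137, 38), (138, 39), (139, 40), (140, 40), (141, 40), (142, 40), (143, 40), (144, 36), (145, 29), (146, 34), (147, 48), (148, 58), (149, 61), (150, 61), (151, 58), (152, 60), (153, 60), (154, 62), (155, 80), (156, 113), (157, 133), (158, 135), (159, 135)]
ptr [(32, 141), (33, 141), (34, 141), (35, 140), (36, 133), (37, 118), (38, 113), (39, 99), (40, 69), (41, 59), (42, 60), (43, 82), (44, 107), (45, 117), (46, 126), (47, 136), (48, 140), (49, 141), (50, 141), (51, 141)]
ptr2 [(308, 109), (309, 116), (310, 128), (311, 140), (312, 138), (313, 121), (314, 91), (315, 74), (316, 72), (317, 72), (318, 71), (319, 72), (320, 72), (321, 74), (322, 75), (323, 74)]
col 350 [(262, 78), (263, 77), (264, 78), (265, 79), (266, 84), (267, 95), (268, 92), (269, 67), (270, 65), (271, 68), (272, 69), (273, 69), (274, 71), (275, 73), (276, 76), (277, 76), (278, 76), (279, 76), (280, 76), (281, 77), (282, 78), (283, 78), (284, 78), (285, 77), (286, 76), (287, 75), (288, 76), (289, 77), (290, 78), (291, 80), (292, 88), (293, 102), (294, 102), (295, 87), (296, 82), (297, 94), (298, 104), (299, 108), (300, 109), (301, 110), (302, 109), (303, 98), (304, 75), (305, 67), (306, 68), (307, 70), (308, 72), (309, 72), (310, 73), (311, 73)]
```

View pics/z.png

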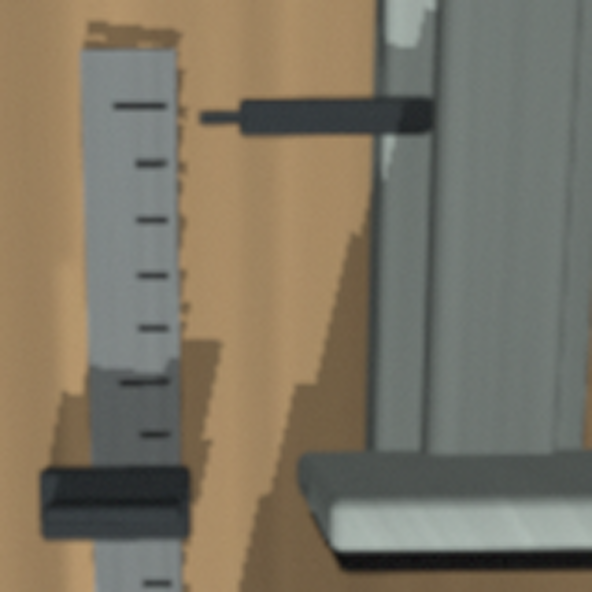

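Readings in jig y: pointer at about +0.051, ridge top at about −0.018, so the slide is about 69 mm. That would leave the pad about 13 mm from the column, as the task says. The third carton is about 7 mm off the second (limit 12), which is acceptable. Next I'll move above the lever and confirm its line with a mask.

Request:
jog_arm --segments '[[[0.0403, 0.0078, 0, 0, 0, 0], [0.0403, 0.0078, 0, 0, 0, 0], [0.0403, 0.0078, 0, 0, 0, 0], [0.0403, 0.0078, 0, 0, 0, 0], [0.0403, 0.0078, 0, 0, 0, 0]]]' --quiet true

```text
ok
```

Request:
jog_arm --segments '[[[0, 0, 0, 0, 0, -0.149], [0, 0, 0, 0, 0, -0.149], [0, 0, 0.02, 0, 0, -0.149], [0, 0, 0, 0, 0, 0], [0, 0, 0, 0, 0, 0]]]'

```text
clock: 11.35
position: [0.5011, 0.0896, 0.2007]
tool_rot: [-3.141, -0.0, 2.113]
wrist_force: [-0.5, -0.1, 0.8]
gripper_width: 1.001
gripper_force: 0.0
```

Create lev.py:
```python
from h import *
import sys
def lever(p,im,ctr):
    g=cv2.cvtColor(im,cv2.COLOR_BGR2GRAY);m=(g<28).astype(np.uint8)
    u,v=proj(p,[*ctr,.089]);n,l,s,_=cv2.connectedComponentsWithStats(m)
    k=l[int(v)-6:int(v)+7,int(u)-6:int(u)+7];k=k[k>0]
    if not len(k): print("no lever at",u,v); return
    k=np.bincount(k).argmax();ys,xs=np.where(l==k);print("px",s[k])
    P=np.array([ray(p,q,.089)[:2] for q in zip(xs,ys)],np.float32)
    vx,vy,x,y=cv2.fitLine(P,cv2.DIST_HUBER,0,.01,.01).ravel();
    if vy<0: vx,vy=-vx,-vy
    t=(P-[x,y])@[vx,vy];n=(P-[x,y])@[-vy,vx]
    print("dir",np.degrees(np.arctan2(vy,vx)).round(2),"c",x,y,"len",t.min().round(4),t.max().round(4),"wid",np.percentile(n,[2,98]).round(4),"tip",(np.array([x,y])+t.max()*np.array([vx,vy])).round(4))
```

Run:
```python
from lev import *
lever(*load("w1"),(.501,.09))
p,im=wrist("w6");lever(p,im,(.501,.09))
o,t,r=tool();print(t,o["tool_rot"],np.round(o["joint_pos"],2))
```

```text
px [295 110  48  65 996]
dir 122.2 c 0.5017241 0.088092044 len -0.0269 0.0271 wid [-0.0053  0.0052] tip [0.4873 0.111 ]
px [ 298  179   31   99 1959]
dir 123.01 c 0.49967045 0.0901084 len -0.0286 0.0296 wid [-0.0069  0.0059] tip [0.4836 0.1149]
[0.50147894 0.08971054 0.20120488] [3.14128165e+00 1.28671660e-04 2.11386329e+00] [-0.08  0.27 -0.21  1.97  0.07  0.91  0.21]
```

Request:
jog_arm --segments '[[[0.002, -0.0005, 0.03, 0, 0, -0.026], [0, 0, 0.035, 0, 0, 0], [0, 0, 0.035, 0, 0, 0], [0, 0, 0.021, 0, 0, 0], [0, 0, 0, 0, 0, 0]]]'

```text
clock: 11.9
position: [0.4983, 0.0908, 0.0779]
tool_rot: [-3.137, -0.001, 2.141]
wrist_force: [-0.3, -0.5, 0.4]
gripper_width: 0.998
gripper_force: 0.0
```

Request:
jog_arm --segments '[[[0, 0, 0, 0, 0, 0], [0, 0, 0, 0, 0, 0], [0, 0, 0, 0, 0, 0], [0, 0, 0, 0, 0, 0], [0, 0, 0, 0, 0, 0]]]' --finger_gap 0.0

```text
clock: 12.4
position: [0.5, 0.0913, 0.0805]
tool_rot: [3.141, 0.0, 2.143]
wrist_force: [-5.8, -1.6, 4.2]
gripper_width: 0.138
gripper_force: 3.1
```

Request:
jog_arm --segments '[[[0, 0, 0, 0, 0, 0], [0, 0, 0, 0, 0, 0], [0, 0, 0, 0, 0, 0]]]'

```text
clock: 12.7
position: [0.4995, 0.0911, 0.0806]
tool_rot: [-3.141, -0.0, 2.143]
wrist_force: [-3.1, -0.3, 5.9]
gripper_width: 0.13
gripper_force: 58.3
```

Gripped. Start point is (0.4995, 0.0911). I'll slide 69 mm along jig −y, which is tool (−0.0618, −0.0311).

Request:
jog_arm --segments '[[[-0.0124, -0.0062, 0, 0, 0, 0], [-0.0124, -0.0062, 0, 0, 0, 0], [-0.0124, -0.0062, 0, 0, 0, 0], [-0.0124, -0.0062, 0, 0, 0, 0], [-0.0122, -0.0062, 0, 0, 0, 0]]]'

```text
clock: 13.2
position: [0.5067, 0.0251, 0.0806]
tool_rot: [3.14, -0.003, 2.145]
wrist_force: [-4.1, 7.0, 6.3]
gripper_width: 0.136
gripper_force: 58.6
```

Request:
jog_arm --segments '[[[0, 0, 0, 0, 0, 0], [0, 0, 0, 0, 0, 0], [0, 0, 0, 0, 0, 0]]]'

```text
clock: 13.5
position: [0.5068, 0.024, 0.0807]
tool_rot: [3.141, -0.002, 2.144]
wrist_force: [-2.9, 2.9, 6.0]
gripper_width: 0.124
gripper_force: 58.6
```

```bash
python3 - <<'E'
from h import *
o,t,r=tool();d=t[:2]-[.4995,.0911];print("jig slide",d@[.9945,.1048],d@[-.1048,.9945])
p,im=wrist("w7")
print([proj(p,X).round(0) for X in ([.4797,-.0795,.035],[.4635,-.0775,.035])])
E
```

```text
jig slide 0.0002569883310608945 -0.06748017586463133
[array([144., 423.]), array([114., 404.])]
```

Request:
jog_arm --segments '[[[-0.0015, -0.0008, 0, 0, 0, 0], [0, 0, 0, 0, 0, 0], [0, 0, 0, 0, 0, 0], [0, 0, 0, 0, 0, 0]]]'

```text
clock: 13.95
position: [0.5069, 0.0233, 0.0806]
tool_rot: [3.141, -0.002, 2.145]
wrist_force: [-3.4, 4.9, 6.7]
gripper_width: 0.122
gripper_force: 58.7
```

```bash
python3 - <<'E'
from h import *
o,t,r=tool();d=t[:2]-[.4995,.0911];print("jig slide",d@[.9945,.1048],d@[-.1048,.9945],t)
p,im=wrist("w8");print(proj(p,[.4797,-.0795,.035]))
s=env.capture("scene")[:,:,::-1];cv2.imwrite("pics/scene8.png",s);e=env.capture("side")[:,:,::-1];cv2.imwrite("pics/side8.png",e)
ps,pe=env.camera_params("scene"),env.camera_params("side")
a=proj(ps,[.472,-.078,.035]);b=proj(pe,[.472,-.078,.035]);print(a,b)
cr=lambda im,q:cv2.resize(im[int(q[1])-25:int(q[1])+25,int(q[0])-33:int(q[0])+33],(396,300),interpolation=2)
cv2.imwrite("pics/m8.png",np.hstack([np.vstack([cr(s,a),cr(e,b)]),np.vstack([cv2.resize(im[330:480,40:238],(396,300),interpolation=2),cv2.resize(im,(396,300))])]))
E
```

```text
jig slide 0.000272071158057283 -0.06820329233981053 [0.50691818 0.02330124 0.0806444 ]
[144.20046339 421.75838588]
[351.50047465 234.4198497 ] [311.38658405 265.3855569 ]
```

View pics/m8.png

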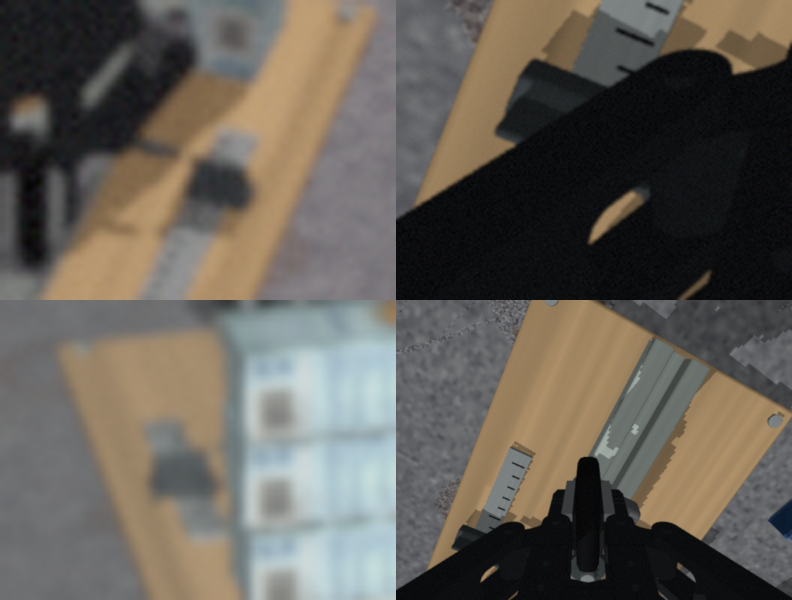

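The scene crop shows the pointer tip at about (182,152), beside the clip blob spanning x 190–253 and y 160–208. In the side crop and the wrist view the pointer is hidden. I'll check the numbers by projection.

Run:
```python
from h import *
J=R.from_euler("z",.105).as_matrix()[:2,:2]; c=np.array([.5336,-.0533])
ps=env.camera_params("scene");p5,_=load("w5")
f=lambda p,uv,z:(J.T@(ray(p,uv,z)[:2]-c)).round(4)
W=lambda x,y,z:np.append(c+J@[x,y],z)
cr=lambda X:((proj(ps,X)-[318,209])*6).round(0)
print("clip ends jig",f(p5,(271.5,149),.035),f(p5,(311.5,148),.035),"base",f(p5,(291,136),.018),f(p5,(291,155),.018))
for n,x,y,z in [("ridgeL",-.084,-.018,.035),("ridgeR",-.057,-.018,.035),("baseL+y",-.084,-.0105,.014),("baseR+y",-.057,-.0105,.014),("baseR-y",-.057,-.0245,.014),("baseL-y",-.084,-.0245,.014),("ptr tip exp",-.053,-.018,.035),("ptr root",-.025,-.018,.035)]:
    print(n,cr(W(x,y,z)))
print("ptr seen",f(ps,(318+182/6,209+152/6),.035),"root",f(ps,(318+140/6,209+140/6),.035))
# initial scene check: pointer & clip before
s0=cv2.imread("pics/scene0.png");s8=cv2.imread("pics/scene8.png")
d=cv2.absdiff(s0,s8).max(2)
g=cv2.cvtColor(s8,cv2.COLOR_BGR2GRAY);print(g[226:246,336:362])
```

```text
clip ends jig [-0.0844 -0.0185] [-0.0563 -0.0179] base [-0.0712 -0.0112] [-0.0715 -0.0251]
ridgeL [247. 163.]
ridgeR [186. 149.]
baseL+y [239. 212.]
baseR+y [178. 197.]
baseR-y [188. 177.]
baseL-y [248. 192.]
ptr tip exp [177. 147.]
ptr root [114. 132.]
ptr seen [-0.0562 -0.0156] root [-0.037  -0.0169]
[[ 26  26  29  26  25  22  24  29  52  79  99 105 108 107 107 107 108 112
  113 115 123 137 154 162 164 163]
 [ 26  28  26  27  23  26  32  47  74  95 104 107 107 107 106 109 114 109
  112 122 139 152 160 164 165 164]
 [ 22  23  28  24  28  32  47  72  90 103 109 108 108 109 108 110 111 112
  124 139 152 161 162 163 164 164]
 [ 23  29  28  32  30  43  65  88 101 104 108 104 103 106 109 111 118 126
  141 151 156 159 164 166 164 163]
 [ 25  25  26  32  33  60  83 100 106 107 107 106 106 107 110 121 135 144
  150 154 153 156 159 164 164 163]
 [ 29  23  32  30  47  62  91 101 106 107 107 106 106 112 121 136 146 148
  145 143 143 150 153 156 159 161]
 [ 27  28  31  35  47  64  78  89  96  98 101 101 107 119 136 148 151 144
  133 127 135 144 144 147 150 157]
 [ 27  29  41  55  66  65  68  74
[... 684 characters left out ...]
52  51  45
   50  50  51  54  61  94 122 137]
 [107 109 109 107 109 118 128 139 148 154 155 142 112  71  51  52  52  50
   49  48  53  51  60  81 112 133]
 [109 109 111 113 117 130 143 150 153 157 150 132 100  70  54  57  56  50
   51  49  51  54  62  79 109 134]
 [108 106 113 118 131 145 149 152 154 155 143 121 101  83  73  69  68  62
   56  60  54  55  60  87 116 135]
 [114 115 120 136 147 149 151 152 157 150 135 114  98  87  83  84  87  82
   73  78  73  68  80 104 130 142]
 [124 127 138 147 151 149 154 156 155 149 131 109  96  93  86  92  97  94
   96  99  97  98 108 125 139 145]
 [120 132 144 149 147 151 154 155 152 140 119 106  97  93  89  98  96 101
  101 108 112 115 125 139 142 147]]
```

Pointer and ridge coincide to within about 2 mm in the scene view, and the tool-position ledger says 1 mm short. I'll nudge it 1 mm, hold, then swing in arcs about the pivot (r = 38 mm).

Request:
jog_arm --segments '[[[-0.0009, -0.0005, 0, 0, 0, 0], [0, 0, 0, 0, 0, 0], [0, 0, 0, 0, 0, 0], [0, 0, 0, 0, 0, 0]]]'

```text
clock: 14.5
position: [0.507, 0.0226, 0.0807]
tool_rot: [3.14, -0.003, 2.145]
wrist_force: [-4.0, 6.4, 6.2]
gripper_width: 0.134
gripper_force: 58.7
```

Request:
jog_arm --segments '[[[-0.0002, -0.0038, 0, 0, 0, -0.1], [-0.0002, -0.0038, 0, 0, 0, -0.1], [-0.0002, -0.0038, 0, 0, 0, -0.1], [0, 0, 0, 0, 0, 0]]]'

```text
clock: 14.9
position: [0.4982, 0.0146, 0.0806]
tool_rot: [3.14, -0.002, 2.448]
wrist_force: [-3.3, 6.5, 7.5]
gripper_width: 0.129
gripper_force: 58.7
```

Create led.py:
```python
from h import *
o,t,r=tool();y=o["tool_rot"][2];d=.038*np.array([np.cos(y),np.sin(y)])
p0=np.array([.4995,.0911])-.038*np.array([np.cos(2.143),np.sin(2.143)])
s=t[:2]-d-p0;print("leg moved jig x,y",(s@[.9945,.1048]).round(4),(s@[-.1048,.9945]).round(4),"lever",round((y-2.143)%6.283+.20,3),"yaw",y)
```

```bash
python3 led.py
```

```text
leg moved jig x,y 0.0001 -0.0692 lever 0.505 yaw 2.447787249193096
```

The leg is steady at 69.2 mm with the lever at about 0.50. Continuing the swing.

Request:
jog_arm --segments '[[[-0.0002, -0.0038, 0, 0, 0, -0.1], [-0.0002, -0.0038, 0, 0, 0, -0.1], [-0.0002, -0.0038, 0, 0, 0, -0.1], [0, 0, 0, 0, 0, 0]]]'

```text
clock: 15.3
position: [0.4923, 0.0046, 0.0806]
tool_rot: [3.14, -0.001, 2.748]
wrist_force: [-4.3, 5.1, 7.5]
gripper_width: 0.127
gripper_force: 58.9
```

```bash
python3 led.py
```

```text
leg moved jig x,y 0.0 -0.0695 lever 0.805 yaw 2.747648912067223
```

Request:
jog_arm --segments '[[[-0.0002, -0.0038, 0, 0, 0, -0.1], [-0.0002, -0.0038, 0, 0, 0, -0.1], [-0.0002, -0.0038, 0, 0, 0, -0.1], [-0.0002, -0.0038, 0, 0, 0, -0.1], [0, 0, 0, 0, 0, 0]]]'

```text
clock: 15.8
position: [0.4894, -0.0105, 0.0806]
tool_rot: [3.14, -0.001, -3.136]
wrist_force: [-4.4, 5.5, 7.9]
gripper_width: 0.133
gripper_force: 59.1
```

```bash
python3 led.py
```

```text
leg moved jig x,y 0.0 -0.0698 lever 1.204 yaw -3.135641022256068
```

```bash
python3 -c "
from h import *;print(env.observe()['torque'])"
```

```text
[0.92412558 0.83679751 0.29911487]
```

Request:
jog_arm --segments '[[[-0.0001, -0.0023, 0, 0, 0, -0.06], [-0.0001, -0.0023, 0, 0, 0, -0.06], [0, 0, 0, 0, 0, 0], [0, 0, 0, 0, 0, 0]]]'

```text
clock: 16.2
position: [0.4897, -0.015, 0.0806]
tool_rot: [3.14, -0.001, -3.02]
wrist_force: [-4.7, 5.1, 8.0]
gripper_width: 0.128
gripper_force: 59.3
```

```bash
python3 led.py
```

Run:
```python
from h import *
print(env.observe()['torque'])
J=R.from_euler("z",.105).as_matrix()[:2,:2]; c=np.array([.5336,-.0533])
p,im=wrist("w9")
for n,x,y,z in [("ridgeL",-.0844,-.018,.035),("ridgeR",-.0563,-.018,.035),("ptr tip",-.053,-.018,.035)]: print(n,proj(p,np.append(c+J@[x,y],z)).round(1))
```

```text
leg moved jig x,y -0.0 -0.0699 lever 1.32 yaw -3.0195091135514023
[ 0.87808225  0.87490506 -0.27971165]
ridgeL [159.  177.6]
ridgeR [165.1 245.7]
ptr tip [165.8 253.2]
```

The torque reversed at the stop, so the lever is closed. Now a numeric check of pointer against ridge in the wrist image.

Run:
```python
from h import *
p,im=load("w9");g=cv2.cvtColor(im,cv2.COLOR_BGR2GRAY)
for v in (190,205,220,235,245,252,258,264,270,276,284,292): print(v,g[v-1:v+2,140:196:2].mean(0).astype(int).tolist())
```

```text
190 [134, 134, 135, 135, 135, 134, 135, 115, 65, 67, 60, 49, 29, 23, 24, 23, 24, 38, 43, 43, 42, 42, 37, 33, 25, 41, 91, 93]
205 [136, 137, 136, 137, 137, 136, 137, 136, 103, 66, 65, 59, 41, 25, 23, 24, 22, 30, 42, 43, 43, 42, 43, 36, 29, 25, 72, 94]
220 [44, 104, 132, 131, 131, 132, 131, 132, 129, 82, 64, 63, 55, 37, 24, 23, 22, 23, 35, 42, 42, 42, 43, 40, 36, 25, 36, 89]
235 [152, 151, 151, 151, 152, 152, 152, 152, 151, 150, 134, 82, 60, 49, 30, 38, 93, 111, 110, 108, 108, 107, 105, 106, 113, 135, 142, 135]
245 [152, 153, 152, 153, 154, 154, 152, 153, 153, 153, 153, 153, 153, 152, 152, 153, 153, 153, 153, 152, 153, 153, 153, 153, 153, 153, 153, 153]
252 [100, 99, 100, 99, 99, 98, 99, 100, 100, 106, 107, 67, 47, 26, 88, 139, 141, 144, 144, 144, 145, 144, 145, 145, 144, 145, 144, 146]
258 [97, 97, 96, 96, 97, 97, 97, 97, 97, 97, 96, 68, 58, 33, 41, 95, 97, 97, 97, 97, 97, 98, 102, 140, 142, 142, 143, 142]
264 [101, 101, 102, 101, 101, 102, 101, 102, 101, 101, 96, 72, 60, 44, 29, 77, 88, 98, 101, 101, 103, 102, 102, 102, 103, 102, 103, 104]
270 [102, 103, 103, 103, 103, 103, 104, 102, 102, 90, 62, 61, 59, 58, 60, 50, 29, 71, 101, 104, 104, 103, 104, 104, 104, 103, 103, 105]
276 [102, 102, 102, 101, 102, 101, 101, 102, 103, 93, 64, 60, 60, 59, 59, 56, 36, 43, 100, 102, 102, 102, 102, 102, 102, 101, 103, 101]
284 [102, 102, 102, 102, 101, 102, 102, 101, 102, 101, 73, 60, 60, 60, 59, 58, 44, 30, 84, 101, 103, 102, 102, 102, 102, 101, 103, 102]
292 [97, 98, 99, 99, 99, 99, 98, 99, 99, 99, 82, 42, 40, 42, 40, 43, 39, 30, 67, 100, 100, 100, 99, 98, 99, 100, 100, 100]
```

The pointer centre is at u≈163.7 against about 166 for the extrapolated ridge. That is about 0.9 mm, well inside the 5 mm tolerance. The lever is on its stop and gripped at 59 N, so I'll hand in.

Request:
jog_arm --segments '[[[0, 0, 0, 0, 0, 0], [0, 0, 0, 0, 0, 0], [0, 0, 0, 0, 0, 0]]]'

```text
clock: 16.55
position: [0.4897, -0.015, 0.0806]
tool_rot: [3.14, -0.001, -3.02]
wrist_force: [-4.7, 3.9, 8.0]
gripper_width: 0.133
gripper_force: 59.2
```

```bash
python3 -c "
from bench import env
print(env.job_done())"
```

```text
the job is handed in; nothing more can be done
None
```

The job is handed in, no verdict was returned: the third carton is on the column (about 7 mm off-centre when measured, limit 12), the leg is held about 1 mm from the mark, and the lever is closed on its stop and still gripped, at 16.6 s of the 51 s allowed.

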